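# Load the tube plate on the lift station and hold its cam lever at full lift

## Task

Pick up the tube plate by its upright fin and lower it (do not drop it) onto the lift station, over the two locating pins, until it lies flush on the bed with the cam lever still down; either way round will do. Let go of the plate, then take the cam lever by its crossbar and swing it up until it stands straight up, where the bed is at its highest in front of the reader. The lever falls back when released, so finish while still holding it there with the gripper; leave the bottle, the pot and the tip box where they are.

Things in the scene. Friction and masses are not known exactly. Their poses are not given: they have to be found in the camera images.
- tube_plate: Loose white plate 100 (x) x 150 (y) x 8 mm, 0.25-0.45 kg, flat on the work surface; origin: centre of underside, z up. Central upright fin to grip: 12 mm thick (x), 32 mm long (y), top at z 68 mm. Pink-capped tubes either side: |y| 24-50, |x| to 42, tops at z 42 mm. Two 11 mm through holes at x 0, y -63 and +63. Same when turned half round.
- plate_hole0 (a point): Centre of the plate's hole at y = -63 mm, at the underside.
- plate_hole1 (a point): Centre of the plate's hole at y = +63 mm, at the underside.
- lift_station: Fixed white lift station, base 130 (x) x 190 (y) mm; origin on the work surface under the bed's centre, z up, x away from the robot at yaw 0. Grey reader head on a post at x 95 to 129 mm, 56 mm wide, top at z 136 mm. The cam lever is at its +y end.
- bed_seat (a point): Centre of the top face of the aluminium lift bed (105 x by 156 mm y), 85 mm above the work surface when down, 100 mm at full lift; axes as the station's; rises with the bed. Two pins 8 mm thick stand on it at x 0, y -63 and +63 mm, 22 mm tall, the top 8 mm a cone. With the plate home, the plate's origin is here and its y axis along this y axis (either way round).
- cam_lever (a joint): Lever angle, rad. 0: down, level, pointing to the station's -x; 1.571: straight up, highest lift (bed raised 15 mm); stop at 2.0, past the top. Turns about the station's y axis. A spring returns it to 0 when let go; about 2 to 6 N at the crossbar raises and holds it.
- lever_grip (a point): Point to grip on the lever's crossbar, a black round bar 14 mm thick parallel to the station's y axis, 85 mm from the lever's axis. Bar free from 40 mm to the -y side (flat lever arm there) to 32 mm to the +y side. Station frame: x -85, y 148, z 50 mm with the lever down; x 0, y 148, z 135 mm straight up. Moves with the lever.
- lever_axis (a point): Point on the lever's axis of turning level with lever_grip: x = 0, y = 148, z = 50 mm in the station's frame (empty air beyond the arm).
- tip_box: Bystander: black box with grey lid, 60 x 95 x 67 mm, origin at the centre of its underside.
- bottle: Bystander: amber bottle, 60 mm wide, 120 mm tall, origin at the centre of its underside.
- pot: Bystander: white jar, 56 mm wide, 60 mm tall, origin at the centre of its underside.
Mind the look-alikes: they are no part of the job. What is meant by the tube_plate is not black or purple, and is the smaller of those in its own colour.

How it is judged:
On the way:
1. the plate lies flush on the bed over both pins, let go, with the lever still down (z of tube_plate in the frame of bed_seat between -0.003 and 0.0025 m and horizontal distance between tube_plate and bed_seat below 0.004 m and angle between the z axis of tube_plate and the z axis of bed_seat, either way round below 0.05 rad and angle between the y axis of tube_plate and the y axis of bed_seat, either way round below 0.08 rad and value of joint cam_lever below 0.15 rad and contact force between each of the arm, the fingers and tube_plate below 0.2 N), for 0.2 s.
At the end, for the whole second after the job is handed in: The fingers hold the lever still (over 1 N), within 0.15 rad of straight up; the plate, untouched, lies flush on the raised bed over both pins (2.5 mm in height, 4 mm sideways, 0.05 rad level, 0.08 rad yaw), over 95 mm up; bystanders within 30 mm of their starts (z of tube_plate in the frame of bed_seat between -0.003 and 0.0025 m and horizontal distance between tube_plate and bed_seat below 0.004 m and angle between the z axis of tube_plate and the z axis of bed_seat, either way round below 0.05 rad and angle between the y axis of tube_plate and the y axis of bed_seat, either way round below 0.08 rad and value of joint cam_lever between 1.421 and 1.721 rad and velocity of joint cam_lever between -0.1 and 0.1 rad/s and contact force between the fingers and cam_lever above 1 N and height (world z) of tube_plate above 0.095 m and contact force between each of the fingers, the arm and tube_plate below 0.2 N and distance of each of tip_box, bottle, pot from where it was at the start of the episode below 0.03 m); the arm keeps its last pose, push and grip.
It fails at once if the plate is dropped or thrown (moves faster than 0.4 m/s while not in the fingers) (contact force between the fingers and tube_plate below 0.1 N and linear speed of tube_plate above 0.4 m/s).
It fails at once if the tip box, the bottle or the pot is moved by more than 30 mm (distance of any of tip_box, bottle, pot from where it was at the start of the episode above 0.03 m).
It also fails if it takes over 53 s, if anything falls off the work surface, if the arm or the gripper's body presses on something with over 40 N, if the wrist force passes 120 N, or if a joint passes its speed limit or range.

## Robot

A 6-joint arm with a two-finger parallel gripper is mounted at the origin on the work surface. World frame = base frame: x ahead of the robot, y to its left, z up, the work surface at z = 0. Lengths are in m, angles in rad, forces in N, time in s.
With the tool pointing down it reaches from about 0.225 to 0.875 m from the base axis. Payload 3.4 kg.
Tool frame: the origin (TCP) lies midway between the tips of the shut fingers; the grasp point (between the pads) lies 19 mm behind it; z points along the fingers, y is the direction in which the jaws open and shut (so a half turn about z gives the same grasp; the last joint's range is limited). The gripper opens to 85 mm and grips with 20 to 120 N. Pads are 22 mm wide; open, the fingers measure 114 mm over their backs; the gripper's body (76 mm by 85 mm) begins 54 mm behind the grasp point. The pads swing forward as they close: fully open they stand 13 mm farther back than shut.
Start: joints at [-1.24, 0.276, 1.505, -0, 1.361, -0.121], TCP at [0.251, -0.517, 0.231] pointing down, gripper open.
Joint ranges: [-2.89, 2.89], [-0.75, 2.08], [0.22, 2.7], [-1.18, 4.32], [0.11, 2.71], [-2.7, 2.7]. Speed limits (rad/s): [2.57, 2.57, 3.14, 3.14, 3.14, 3.14].

## Interface

Orientations are given as a rotation vector (axis times angle).
In Python, from workcell import telemetry, snapshot, camera_params, robot, nets gives the robot as it stands.
- The arm moves only by the tool apply_moves, never from a script. Its argument "series" is a list of rows, each a list of 2 entries, a list of its own where there are three numbers: the shift along the tool's x, y, z in m, then the turn about the tool's z in degrees. A call has 1 to 5 rows; each row shifts and turns the commanded pose from where the row before left it, along the tool's axes as they then stand; what a row does not reach is not made up. A row lasts 1/10 s, in which the tool goes at most 50 mm and 8.59 degrees, less where a joint would pass 70% of its speed; a pose out of reach is approached as far as the arm can. A call is refused whole if a number of a shift passes 0.05 or a number of a turn 8.59, either way. A call with a gripper value outside its range is refused whole. "fingers" is the gripper's target within -1 to 1 (fully open at 1, half-way at 0, shut at -1), set as the call begins (left out, the last holds). The fingers move at their own pace and stop on an object; "newtons" is the grip in N (left out, the last holds). Time passes only in rows, so rows that do not move let the fingers close. It gives the time, the measured TCP pose, the force and the opening at its end, in the units of the state.
- telemetry.sense(): the state, without advancing time (a new reading comes with each control period).
- snapshot(name): name is "scene" or "top" or "wrist"; returns (picture, depth): 420x560x3 uint8, red, green, blue; 420x560 float32, m along the optical axis (not along the pixel's ray), 0 where there is no reading.
- camera_params(name): a dict with "fx", "fy", "cx", "cy" (pixels), "rvec" (rotation vector, rad) and "tvec" (3), from world to camera coordinates, as OpenCV has them; the wrist camera has in their place "T_tool_cam" (4x4, takes a point from camera to tool coordinates, whose origin is the TCP and whose axes are the flange's). Camera axes: x right, y down, z forward; pixel columns grow to the right and rows downward; lengths in m; the calibration is good to about 2 mm. A picture is of the moment at which its call begins: read the wrist's pose just before it. camera_params takes no time and is no camera call.
- robot.finish_job(): hands the job in, once; it reports no verdict.
Trained networks look in the newest picture that a camera, given by its name, has taken for a name from the list of things; names that differ only in an ending like _2 or _b are one class to them, and where a whole thing is asked for, a point or a joint stands for the part that bears it (a point fixed in the world has none). Each returns a list of dicts, best first, with "confidence" (0 to 1); they miss things now and then, are a little off and sometimes report something else, mostly with a low value. They report only what shows in the picture. A call takes as long as a camera call. They do not tell look-alikes from the thing itself.
- nets.outline_of(camera, thing): "pixels" (420x560 bool, what is visible of it) and "bbox" ([left, top, right, bottom] in pixels, round what is visible of it).
The state is a dict: "time_s": time; "joint_positions": joint angles; "qd": joint speeds; "tau": joint torques, N m; "tcp_pos": TCP position; "tcp_rot": TCP orientation; "wrist_force": force on the tool from outside, world axes, zero at the start; "wrist_torque": the same for the moment, N m; "grip_width": finger opening in m.
Only numpy, scipy, OpenCV 4.12 (cv2) and the standard library are available. Lean on these libraries where they do the work, as an engineer would, in place of code of your own. Each camera call takes 0.05 s, during which the arm holds its last target.

## Working session

There is one attempt and no reset: what is moved stays moved. The work goes in short steps, Python scripts to look and compute and a tool call to move; the robot and the scene stay as the last step left them, time stands still between calls to the robot, and variables do not carry over. Pictures are saved under pics/ and viewed, and the job is handed in when it is done.

Besides the shell and the picture viewer there is one more tool, called after "Request:" by a JSON object that holds its "name" and its "arguments", one argument or row to a line. apply_moves: Moves the arm, as the interface text tells. Its arguments: {"type":"object","properties":{"series":{"type":"array"},"fingers":{"type":"number"},"newtons":{"type":"number"}},"required":["series"]}

```bash
ls; mkdir -p pics; python3 - <<'E'
from workcell import telemetry, snapshot, camera_params
import cv2
print(telemetry.sense())
for n in("scene","top","wrist"):
    p,d=snapshot(n); cv2.imwrite(f"pics/{n}0.png",p[:,:,::-1]); print(n,camera_params(n))
E
```

```text
pics
{'time_s': 0.0, 'joint_positions': array([-1.23999658e+00,  2.76612265e-01,  1.50617141e+00, -3.94560216e-05,
        1.36068156e+00, -1.20978863e-01]), 'qd': array([ 1.25114510e-03,  5.97182258e-04,  6.27934932e-05,  2.97753906e-04,
       -4.57782863e-05, -1.51441892e-03]), 'tau': array([ 2.51268775e-04, -4.16775548e+01, -2.45810366e+01, -8.21627327e-05,
        1.07971145e-02,  1.43185747e-05]), 'tcp_pos': array([ 0.25084181, -0.51679865,  0.23041461]), 'tcp_rot': array([-3.05996751e+00, -7.03228888e-01,  3.68074049e-04]), 'wrist_force': array([0.25885123, 0.04150671, 0.60653733]), 'wrist_torque': array([-0.03798368,  0.03053606,  0.00166361]), 'grip_width': 0.08538259105268295}
scene {'fx': 389.22288981195726, 'fy': 389.22288981195726, 'cx': 279.82666133857157, 'cy': 213.7001855446251, 'rvec': array([ 1.43849487,  1.93959328, -0.99505021]), 'tvec': array([ 0.21115925, -0.21852495,  1.76672204])}
top {'fx': 470.4848771226227, 'fy': 470.4848771226227, 'cx': 284.93065834969843, 'cy': 207.55916735441747, 'rvec': array([ 2.1646347 , -2.21278373,  0.06199072]), 'tvec': array([-0.04438317,  0.5673933 ,  1.44668313])}
wrist {'fx': 365.38199232664357, 'fy': 365.38199232664357, 'cx': 280.64012671584663, 'cy': 205.09799825840668, 'T_tool_cam': array([[-7.78604506e-04, -9.63561457e-01, -2.67485909e-01,
         6.74758290e-02],
       [ 9.99999455e-01, -9.36267239e-04,  4.61882061e-04,
        -4.22280366e-04],
       [-6.95490046e-04, -2.67485404e-01,  9.63561661e-01,
        -1.42860469e-01],
       [ 0.00000000e+00,  0.00000000e+00,  0.00000000e+00,
         1.00000000e+00]])}
```

View pics/scene0.png

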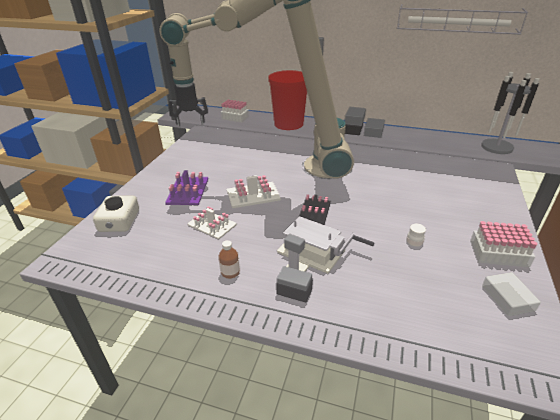

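View pics/top0.png

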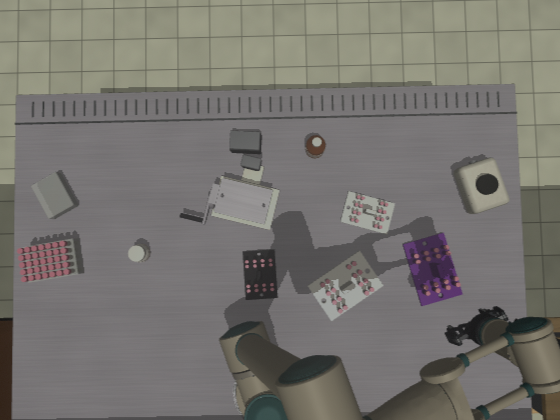

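View pics/wrist0.png

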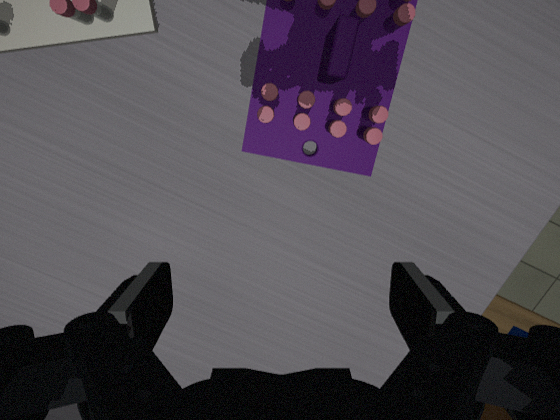

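The four plates in the top view are white (368,211), a larger white (346,286), purple (432,268) and black (260,274). The small white one at (368,211) fits the description, because it is white and the smaller of the two white plates. I'll confirm that with a crop and measure it.

```bash
cat > h.py <<'E'
import numpy as np, cv2
from scipy.spatial.transform import Rotation as R
from workcell import telemetry, snapshot, camera_params, robot, nets
def T_wc(name, st=None):
    c=camera_params(name); T=np.eye(4)
    if name=="wrist":
        A=np.eye(4);A[:3,:3]=R.from_rotvec(st["tcp_rot"]).as_matrix();A[:3,3]=st["tcp_pos"]
        T=A@c["T_tool_cam"]
    else:
        r=R.from_rotvec(c["rvec"]).as_matrix();T[:3,:3]=r.T;T[:3,3]=-r.T@c["tvec"]
    return T
def cloud(name,d,st=None):
    c=camera_params(name);v,u=np.mgrid[:420,:560]
    P=np.stack([(u-c["cx"])/c["fx"]*d,(v-c["cy"])/c["fy"]*d,d],-1)
    T=T_wc(name,st);W=P@T[:3,:3].T+T[:3,3];W[d<=0]=np.nan;return W
def ray(name,uv,z,st=None):
    c=camera_params(name);T=T_wc(name,st)
    r=T[:3,:3]@np.array([(uv[0]-c["cx"])/c["fx"],(uv[1]-c["cy"])/c["fy"],1]);t=(z-T[2,3])/r[2]
    return T[:3,3]+t*r
def proj(name,p,st=None):
    c=camera_params(name);T=np.linalg.inv(T_wc(name,st));q=T[:3,:3]@p+T[:3,3]
    return np.array([c["fx"]*q[0]/q[2]+c["cx"],c["fy"]*q[1]/q[2]+c["cy"]])
E
python3 - <<'E'
from h import *
p,d=snapshot("top"); W=cloud("top",d)
np.set_printoptions(precision=4,suppress=True)
for t in("tube_plate","lift_station","cam_lever","lever_grip","bottle","pot","tip_box"):
    for r in nets.outline_of("top",t):
        m=r["pixels"]; q=W[m]; q=q[np.isfinite(q[:,0])]
        print(t,round(r["confidence"],2),np.round(r["bbox"]),m.sum(), np.nanmedian(q,0) if len(q) else None)
        if t=="tube_plate":
            z=q[(q[:,2]<.02)]
            rc=cv2.minAreaRect(z[:,:2].astype(np.float32)*1000); print(rc)
        if t=="lift_station":
            print(np.histogram(q[:,2],bins=np.arange(0,.16,.01)))
            z=q[(q[:,2]>.075)&(q[:,2]<.095)]; print(cv2.minAreaRect(z[:,:2].astype(np.float32)*1000),np.median(z,0))
a=cv2.resize(p[100:340,170:470],None,fx=2.6,fy=2.5,interpolation=cv2.INTER_CUBIC)
cv2.imwrite("pics/crop1.png",a[:,:,::-1])
E
```

```text
tube_plate 0.9 [404. 232. 462. 306.] 2862 [ 0.3673 -0.5024  0.0112]
((366.0534362792969, -510.92730712890625), (204.58473205566406, 140.70614624023438), 14.683956146240234)
tube_plate 0.89 [309. 251. 381. 322.] 2713 [ 0.3247 -0.2353  0.0108]
((321.8330383300781, -238.52615356445312), (135.20516967773438, 200.7028045654297), 33.334877014160156)
tube_plate 0.69 [338. 190. 393. 234.] 1563 [ 0.5457 -0.3121  0.0084]
((547.305908203125, -314.1596984863281), (154.2594757080078, 103.52165222167969), 73.14667510986328)
tube_plate 0.68 [244. 251. 277. 302.] 1533 [0.3624 0.0273 0.0084]
((361.1300964355469, 28.181800842285156), (150.7318115234375, 101.83110809326172), 2.8927996158599854)
tube_plate 0.24 [228. 133. 262. 158.] 719 [0.7663 0.0593 0.0654]
((780.1588134765625, 64.77194213867188), (104.15459442138672, 76.13011932373047), 85.62364959716797)
lift_station 0.59 [182. 156. 280. 230.] 3355 [0.5916 0.0603 0.0829]
(array([ 304,  590,    2,    1,    8,  126,   25,  127, 1800,   63,   12,
         12,   26,  201,   13]), array([0.  , 0.01, 0.02, 0.03, 0.04, 0.05, 0.06, 0.07, 0.08, 0.09, 0.1 ,
 
[... 288 characters left out ...]
0,   0,   0,
         0,   0]), array([0.  , 0.01, 0.02, 0.03, 0.04, 0.05, 0.06, 0.07, 0.08, 0.09, 0.1 ,
       0.11, 0.12, 0.13, 0.14, 0.15]))
((777.090087890625, 84.22271728515625), (21.807605743408203, 47.52810287475586), 32.91689682006836) [0.7809 0.0917 0.076 ]
cam_lever 0.66 [181. 202. 212. 225.] 115 [0.541  0.2073 0.056 ]
lever_grip 0.68 [182. 191. 216. 222.] 243 [0.5445 0.2036 0.0552]
bottle 0.84 [306. 139. 322. 158.] 340 [ 0.7419 -0.1476  0.0858]
pot 0.68 [129. 245. 150. 263.] 323 [0.4393 0.3882 0.0577]
pot 0.49 [337. 193. 396. 231.] 1503 [ 0.5452 -0.3099  0.0086]
pot 0.21 [182. 158. 278. 229.] 3346 [0.5902 0.0637 0.0828]
tip_box 0.93 [230. 133. 260. 154.] 653 [0.7647 0.0594 0.0657]
```

View pics/crop1.png

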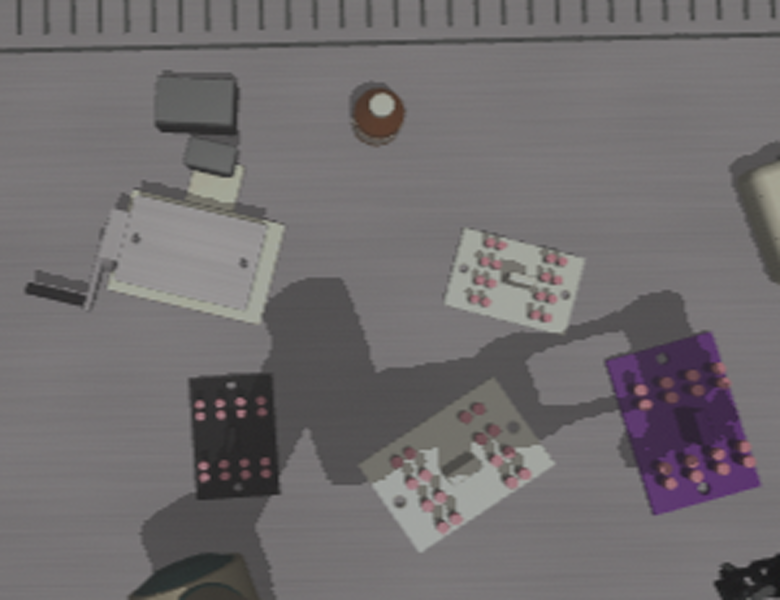

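The crop confirms it: the small white plate at top-view pixel (368,211) measures about 154x103 mm, while the other white one measures 200x135. Next I'll put the wrist camera over it.

```bash
cat >> h.py <<'E'
def plan(target, jawdir=None, n=5, s=None):
    """rows to go to target xyz with tool y along +-jawdir (world xy angle, deg), tool pointing down"""
    s=s or telemetry.sense(); M=R.from_rotvec(s["tcp_rot"]).as_matrix(); p=s["tcp_pos"].copy()
    cur=np.degrees(np.arctan2(M[1,1],M[0,1]))
    turn=0 if jawdir is None else ((jawdir-cur+90)%180-90)
    # tool z is down: +turn about tool z = -world turn
    rows=[]; tot=np.asarray(target)-p; rem=-turn; A=R.from_rotvec(s["tcp_rot"])
    for i in range(n):
        dl=A.inv().apply(tot/n); t=round(rem/(n-i),1); rem-=t
        rows.append([[round(float(x),4) for x in dl],t]); A=A*R.from_euler("z",t,degrees=True)
    print("z axis",M[:,2].round(4),"cur jaw",round(cur,2),"turn world",round(turn,2),"j",s["joint_positions"].round(2))
    for r in rows: print(r)
E
python3 - <<'E'
from h import *
plan([.5473,-.3142,.25],-16.85,10)
E
```

```text
z axis [-0.e+00 -1.e-04 -1.e+00] cur jaw -64.11 turn world 47.26 j [-1.24  0.28  1.5  -0.    1.36 -0.12]
[[0.0355, -0.0053, -0.0019], np.float64(-4.7)]
[[0.0358, -0.0024, -0.0019], np.float64(-4.7)]
[[0.0359, 0.0005, -0.0019], np.float64(-4.7)]
[[0.0358, 0.0035, -0.0019], np.float64(-4.7)]
[[0.0353, 0.0064, -0.0019], np.float64(-4.7)]
[[0.0347, 0.0093, -0.0019], np.float64(-4.8)]
[[0.0338, 0.0121, -0.0019], np.float64(-4.7)]
[[0.0327, 0.0149, -0.0019], np.float64(-4.8)]
[[0.0313, 0.0176, -0.0019], np.float64(-4.7)]
[[0.0298, 0.0201, -0.0019], np.float64(-4.8)]
```

Request:
{"name": "apply_moves", "arguments": {
  "series": [
    [[0.035,-0.005,-0.002],-4.7],
    [[0.036,-0.002,-0.002],-4.7],
    [[0.036,0.0,-0.002],-4.7],
    [[0.036,0.003,-0.002],-4.7],
    [[0.035,0.006,-0.002],-4.7]
  ],
  "fingers": 1
}}

```text
time_s: 1.05
tcp_pos: [0.3994, -0.4146, 0.2415]
tcp_rot: [2.852, 1.317, 0.0]
wrist_force: [0.3, -0.3, -0.5]
grip_width: 0.0853
```

Request:
{"name": "apply_moves", "arguments": {
  "series": [
    [[0.035,0.009,-0.002],-4.8],
    [[0.034,0.012,-0.002],-4.7],
    [[0.033,0.015,-0.002],-4.8],
    [[0.031,0.018,-0.002],-4.7],
    [[0.03,0.02,-0.002],-4.8]
  ]
}}

```text
time_s: 1.55
tcp_pos: [0.5482, -0.3125, 0.2515]
tcp_rot: [2.519, 1.877, -0.0]
wrist_force: [0.2, -0.2, 0.3]
grip_width: 0.0853
```

Request:
{"name": "apply_moves", "arguments": {
  "series": [
    [[0,0,0],0],
    [[0,0,0],0],
    [[0,0,0],0]
  ]
}}

```text
time_s: 1.85
tcp_pos: [0.5461, -0.3139, 0.2512]
tcp_rot: [-2.523, -1.871, 0.002]
wrist_force: [0.2, 0.3, 0.6]
grip_width: 0.0853
```

```bash
python3 - <<'E'
from h import *
np.set_printoptions(precision=4,suppress=True)
s=telemetry.sense();print(s["tcp_pos"],s["wrist_force"])
p,d=snapshot("wrist");cv2.imwrite("pics/w1.png",p[:,:,::-1]);W=cloud("wrist",d,s)
np.savez("w1.npz",p=p,W=W)
for r in nets.outline_of("wrist","tube_plate"):
    m=r["pixels"];q=W[m];q=q[np.isfinite(q[:,0])];z=q[(q[:,2]<.014)&(q[:,2]>.003)]
    print(r["confidence"],r["bbox"],cv2.minAreaRect(z[:,:2].astype(np.float32)*1000),np.median(z[:,2]))
    f=q[q[:,2]>.06];print(len(f),cv2.minAreaRect(f[:,:2].astype(np.float32)*1000),f[:,2].max())
E
```

```text
[ 0.5461 -0.3139  0.2512] [0.2025 0.2943 0.6103]
0.8 [232.4, 97.1, 328.4, 240.1] ((546.25830078125, -315.0747375488281), (150.67092895507812, 100.06704711914062), 73.6907958984375) 0.008377031034319249
465 ((546.281982421875, -314.5480651855469), (32.00901412963867, 11.86037540435791), 73.21829986572266) 0.07079506618064535
0.77 [152.6, 278.2, 287.0, 391.4] ((400.15179443359375, -501.03326416015625), (128.66046142578125, 133.54393005371094), 14.766148567199707) 0.010964232938765972
126 ((452.7711181640625, -396.33258056640625), (263.4098205566406, 29.199413299560547), 51.51655197143555) 0.33750033855694583
```

View pics/w1.png

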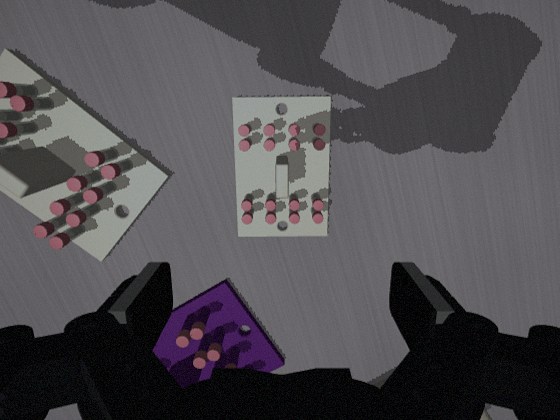

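The target plate is centred in the wrist view at (282,167), at world (0.546,-0.315) with its long axis at 73.5°. Before grasping it, I'll look at the station and lever while the view is clear.

```bash
python3 - <<'E'
from h import *
plan([.57,.08,.32],-15,10)
E
```

```text
z axis [-5.e-04 -3.e-04 -1.e+00] cur jaw -16.91 turn world 1.91 j [-0.63  0.35  1.35 -0.    1.45 -0.34]
[[0.0384, -0.0092, -0.0069], np.float64(-0.2)]
[[0.0384, -0.009, -0.0069], np.float64(-0.2)]
[[0.0385, -0.0089, -0.0069], np.float64(-0.2)]
[[0.0385, -0.0088, -0.0069], np.float64(-0.2)]
[[0.0385, -0.0086, -0.0069], np.float64(-0.2)]
[[0.0386, -0.0085, -0.0069], np.float64(-0.2)]
[[0.0386, -0.0084, -0.0069], np.float64(-0.2)]
[[0.0386, -0.0082, -0.0069], np.float64(-0.2)]
[[0.0387, -0.0081, -0.0069], np.float64(-0.2)]
[[0.0387, -0.008, -0.0069], np.float64(-0.1)]
```

Request:
{"name": "apply_moves", "arguments": {
  "series": [
    [[0.038,-0.009,-0.007],-0.2],
    [[0.038,-0.009,-0.007],-0.2],
    [[0.038,-0.009,-0.007],-0.2],
    [[0.038,-0.009,-0.007],-0.2],
    [[0.038,-0.009,-0.007],-0.2]
  ]
}}

```text
time_s: 2.45
tcp_pos: [0.5568, -0.118, 0.2868]
tcp_rot: [2.508, 1.892, 0.0]
wrist_force: [0.9, 0.7, 0.1]
grip_width: 0.0855
```

Request:
{"name": "apply_moves", "arguments": {
  "series": [
    [[0.038,-0.009,-0.007],-0.2],
    [[0.038,-0.008,-0.007],-0.2],
    [[0.038,-0.008,-0.007],-0.2],
    [[0.038,-0.008,-0.007],-0.2],
    [[0.038,-0.008,-0.007],-0.1]
  ]
}}

```text
time_s: 2.95
tcp_pos: [0.5681, 0.076, 0.3219]
tcp_rot: [2.492, 1.912, 0.0]
wrist_force: [0.4, 0.2, -0.6]
grip_width: 0.0853
```

Request:
{"name": "apply_moves", "arguments": {
  "series": [
    [[0,0,0],0],
    [[0,0,0],0],
    [[0,0,0],0]
  ]
}}

```text
time_s: 3.25
tcp_pos: [0.5682, 0.0741, 0.3211]
tcp_rot: [2.492, 1.912, -0.002]
wrist_force: [-0.3, -0.4, -0.2]
grip_width: 0.0855
```

```bash
python3 - <<'E'
from h import *
np.set_printoptions(precision=4,suppress=True)
s=telemetry.sense();print(s["tcp_pos"],s["qd"].max())
p,d=snapshot("wrist");cv2.imwrite("pics/w2.png",p[:,:,::-1]);W=cloud("wrist",d,s)
np.savez("w2.npz",p=p,W=W,d=d,s=s)
for t in("lift_station","cam_lever"):
  for r in nets.outline_of("wrist",t):
    m=r["pixels"];q=W[m];q=q[np.isfinite(q[:,0])]
    print(t,r["confidence"],r["bbox"],np.median(q,0))
    if t=="lift_station":
        print(np.histogram(q[:,2],bins=np.arange(0,.16,.01))[0])
E
```

```text
[0.5682 0.0741 0.3211] 0.004920301583146392
lift_station 0.71 [209.6, 0.0, 442.2, 242.4] [0.5979 0.07   0.0852]
[  185  3092    72    67    98  1670   214    49 15936    27   147   217
   295  2219     0]
cam_lever 0.96 [210.2, 0.0, 308.9, 87.6] [0.5456 0.1921 0.0574]
cam_lever 0.31 [300.0, 363.4, 370.8, 387.2] [ 0.5869 -0.25    0.0081]
```

View pics/w2.png

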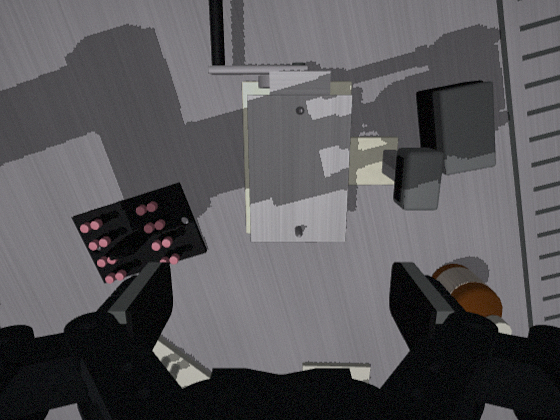

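The bed fills roughly x 247–350, y 92–242 in this view. Its pins are at (300,110) and (299,230), and the lever bar is at (217,30).

```bash
python3 - <<'E'
from h import *
np.set_printoptions(precision=4,suppress=True)
f=np.load("w2.npz",allow_pickle=True);W=f["W"];p=f["p"]
m=(np.abs(W[...,2]-.0851)<.0035); m[:, :200]=0;m[:,400:]=0;m[:60]=0;m[260:]=0
n,l,st,c=cv2.connectedComponentsWithStats(m.astype(np.uint8))
i=1+np.argmax(st[1:,4]);print(st[i]); q=W[l==i]
print(cv2.minAreaRect(q[:,:2].astype(np.float32)*1000),np.median(q[:,2]))
# opening to drop arm parts
mm=cv2.morphologyEx((l==i).astype(np.uint8),cv2.MORPH_OPEN,np.ones((15,15)));q=W[mm>0]
print("opened",cv2.minAreaRect(q[:,:2].astype(np.float32)*1000))
# pins
h=(W[...,2]>.092)&(W[...,2]<.12);n,l,st,c=cv2.connectedComponentsWithStats(h.astype(np.uint8))
for k in range(1,n):
    a=W[l==k]
    if st[k,4]>3 and 240<c[k][0]<350 and 80<c[k][1]<250: print("pin",st[k],c[k],a.mean(0),a[:,2].max())
# bar
b=(np.abs(W[...,2]-.055)<.01);b[70:]=0;b[:,:200]=0;b[:,230:]=0
q=W[b];print("bar",len(q),q.mean(0),q[:,2].max(),cv2.minAreaRect(q[:,:2].astype(np.float32)*1000))
cv2.imwrite("pics/c2.png",cv2.resize(p[60:260,190:390],None,fx=3,fy=3,interpolation=cv2.INTER_CUBIC)[:,:,::-1])
E
```

```text
[  247    72   105   170 15935]
((588.2103271484375, 77.92961120605469), (176.83432006835938, 105.23991394042969), 75.05241394042969) 0.08530762263156766
opened ((588.4697265625, 77.95428466796875), (176.86244201660156, 105.02238464355469), 74.7856674194336)
pin [296 107   8   8  56] [299.7143 110.5   ] [0.6013 0.1285 0.1035] 0.10826503314819924
pin [295 228   8  10  61] [298.2459 232.459 ] [0.5693 0.0084 0.1012] 0.10809146195850283
bar 969 [0.5394 0.2212 0.0558] 0.060796827484465354 ((540.4379272460938, 221.61282348632812), (66.48944854736328, 22.09605598449707), 75.04393768310547)
```

View pics/c2.png

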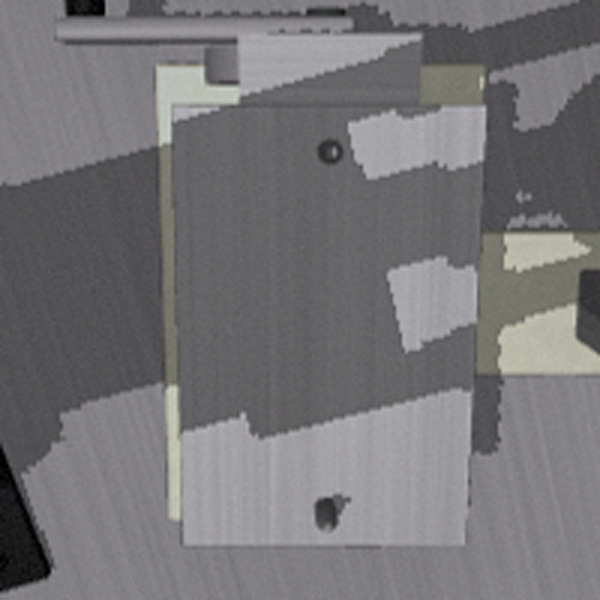

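```bash
python3 - <<'E'
from h import *
np.set_printoptions(precision=4,suppress=True)
f=np.load("w2.npz",allow_pickle=True);W=f["W"];s=f["s"].item()
c=[]
for (u,v) in((300,110),(298,232)):
    w=W[v-9:v+10,u-8:u+9].reshape(-1,3);w=w[w[:,2]>.09]
    # fit axis: for cone/cyl surface r(z): r=4 below .099, then to 0 at .107
    from scipy.optimize import least_squares
    def res(x):
        r=np.hypot(w[:,0]-x[0],w[:,1]-x[1]); R0=np.clip((.107-w[:,2])/.008,0.1,1)*.004; return (r-R0)
    o=least_squares(res,w[:,:2].mean(0),loss="soft_l1",f_scale=.001);print(o.x,np.sqrt(2*o.cost/len(w)),len(w))
    t=w[w[:,2]>.105];print(" top",t.mean(0),len(t));c.append(o.x)
a,b=c;print((a+b)/2,np.linalg.norm(a-b),np.degrees(np.arctan2(*(a-b)[::-1])))
m=(np.abs(W[...,2]-.0851)<.0035); m[:, :200]=0;m[:,400:]=0;m[:97]=0;m[260:]=0
q=W[m];print("bed",cv2.minAreaRect(q[:,:2].astype(np.float32)*1000))
g=np.array([.5855,.0682]);y=-np.radians(15);
for L in((-.085,.148),(0,.148)): print("grip",g+[np.cos(y)*L[0]-np.sin(y)*L[1],np.sin(y)*L[0]+np.cos(y)*L[1]])
E
```

```text
[0.6014 0.1283] 0.0008119679643161308 56
 top [0.6014 0.1285 0.1066] 18
[0.5692 0.0069] 0.0006201858286663918 66
 top [0.5691 0.0071 0.1065] 13
[0.5853 0.0676] 0.12565633559251035 75.12369230177421
bed ((585.1889038085938, 66.6121826171875), (153.40673828125, 105.23991394042969), 75.05241394042969)
grip [0.5417 0.2332]
grip [0.6238 0.2112]
```

```bash
python3 - <<'E'
from h import *
plan([.5463,-.3148,.12],-16.5,10)
E
```

```text
z axis [-6.e-04 -5.e-04 -1.e+00] cur jaw -15.05 turn world -1.45 j [ 0.01  0.24  1.34 -0.    1.56  0.27]
[[-0.0381, 0.008, 0.0201], np.float64(0.1)]
[[-0.0381, 0.008, 0.0201], np.float64(0.2)]
[[-0.0381, 0.0082, 0.0201], np.float64(0.1)]
[[-0.0381, 0.0082, 0.0201], np.float64(0.2)]
[[-0.038, 0.0084, 0.0201], np.float64(0.1)]
[[-0.038, 0.0084, 0.0201], np.float64(0.2)]
[[-0.038, 0.0086, 0.0201], np.float64(0.1)]
[[-0.038, 0.0086, 0.0201], np.float64(0.2)]
[[-0.0379, 0.0088, 0.0201], np.float64(0.1)]
[[-0.0379, 0.0088, 0.0201], np.float64(0.2)]
```

Request:
{"name": "apply_moves", "arguments": {
  "series": [
    [[-0.038,0.008,0.012],0.1],
    [[-0.038,0.008,0.012],0.2],
    [[-0.038,0.008,0.012],0.1],
    [[-0.038,0.008,0.012],0.2],
    [[-0.038,0.008,0.012],0.1]
  ]
}}

```text
time_s: 3.9
tcp_pos: [0.5566, -0.1207, 0.2608]
tcp_rot: [2.504, 1.897, -0.0]
wrist_force: [0.4, 0.4, 0.4]
grip_width: 0.0853
```

Request:
{"name": "apply_moves", "arguments": {
  "series": [
    [[-0.038,0.008,0.025],0.2],
    [[-0.038,0.009,0.025],0.1],
    [[-0.038,0.009,0.025],0.2],
    [[-0.038,0.009,0.025],0.1],
    [[-0.038,0.009,0.025],0.2]
  ]
}}

```text
time_s: 4.4
tcp_pos: [0.5464, -0.3156, 0.1352]
tcp_rot: [2.517, 1.879, -0.0]
wrist_force: [1.0, -0.2, 0.3]
grip_width: 0.0853
```

Request:
{"name": "apply_moves", "arguments": {
  "series": [
    [[0,0,0.01],0],
    [[0,0,0],0],
    [[0,0,0],0]
  ]
}}

```text
time_s: 4.7
tcp_pos: [0.5472, -0.3128, 0.1265]
tcp_rot: [-2.516, -1.88, -0.001]
wrist_force: [0.0, -0.7, 0.8]
grip_width: 0.0858
```

```bash
python3 - <<'E'
from h import *
s=telemetry.sense();print(s["tcp_pos"])
p,d=snapshot("wrist");cv2.imwrite("pics/w3.png",p[:,:,::-1]);W=cloud("wrist",d,s)
r=nets.outline_of("wrist","tube_plate")
for x in r[:2]:
    m=x["pixels"];q=W[m];q=q[np.isfinite(q[:,0])];z=q[(q[:,2]<.014)&(q[:,2]>.003)]
    print(x["confidence"],x["bbox"],cv2.minAreaRect(z[:,:2].astype(np.float32)*1000),np.median(z[:,2]))
    f=q[(q[:,2]>.06)&(q[:,2]<.08)];print(len(f),cv2.minAreaRect(f[:,:2].astype(np.float32)*1000),f[:,2].max())
plan([.5463,-.3148,.031],-16.5,5,s)
E
```

```text
[ 0.54720984 -0.31280113  0.12654699]
0.86 [206.3, 96.1, 352.7, 295.6] ((546.3362426757812, -314.7159423828125), (150.09402465820312, 100.38833618164062), 73.58473205566406) 0.00837075181598898
1122 ((546.6028442382812, -314.1004943847656), (31.563629150390625, 11.914541244506836), 73.47862243652344) 0.07016756642550764
0.64 [0.0, 114.0, 121.2, 324.0] ((346.1539001464844, -277.4429931640625), (132.4827880859375, 102.4617919921875), 32.68388748168945) 0.010603429851047896Traceback (most recent call last):
  File "<stdin>", line 8, in <module>
    return umr_maximum(a, axis, None, out, keepdims, initial, where)
ValueError: zero-size array to reduction operation maximum which has no identity
```

View pics/w3.png

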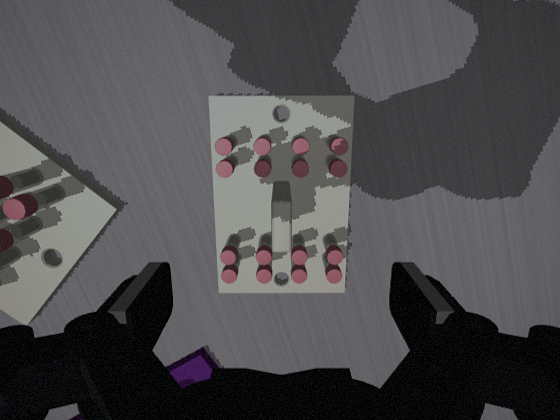

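The view is well aligned: the fin is between the jaws at (281,215), with about a 2 mm correction along tool x. Next comes the descent and the grasp.

Request:
{"name": "apply_moves", "arguments": {
  "series": [
    [[-0.002,0,0.02],0],
    [[0,0,0.025],0],
    [[0,0,0.025],0],
    [[0,0,0.018],0],
    [[0,0,0.007],0]
  ]
}}

```text
time_s: 5.3
tcp_pos: [0.5467, -0.3135, 0.0308]
tcp_rot: [-2.513, -1.883, 0.001]
wrist_force: [-0.5, 0.3, -0.4]
grip_width: 0.0853
```

Request:
{"name": "apply_moves", "arguments": {
  "series": [
    [[0,0,0],0],
    [[0,0,0],0],
    [[0,0,0],0]
  ]
}}

```text
time_s: 5.6
tcp_pos: [0.5479, -0.3154, 0.0329]
tcp_rot: [2.513, 1.88, 0.001]
wrist_force: [-1.1, 0.5, 0.8]
grip_width: 0.0853
```

Request:
{"name": "apply_moves", "arguments": {
  "series": [
    [[0,0,0],0],
    [[0,0,0],0],
    [[0,0,0],0],
    [[0,0,0],0],
    [[0,0,0],0]
  ],
  "fingers": -1,
  "newtons": 50
}}

```text
time_s: 6.1
tcp_pos: [0.5468, -0.315, 0.0313]
tcp_rot: [2.516, 1.881, -0.0]
wrist_force: [-0.5, 0.9, 0.5]
grip_width: 0.0124
```

Request:
{"name": "apply_moves", "arguments": {
  "series": [
    [[0,0,0],0],
    [[0,0,0],0],
    [[0,0,0],0],
    [[0,0,0],0],
    [[0,0,0],0]
  ]
}}

```text
time_s: 6.6
tcp_pos: [0.5469, -0.3151, 0.0314]
tcp_rot: [2.516, 1.881, -0.0]
wrist_force: [-0.2, -0.1, 1.0]
grip_width: 0.0114
```

Request:
{"name": "apply_moves", "arguments": {
  "series": [
    [[0,0,-0.01],0],
    [[0,0,-0.02],0],
    [[0,0,-0.03],0],
    [[0,0,-0.04],0],
    [[0,0,-0.04],0]
  ]
}}

```text
time_s: 7.1
tcp_pos: [0.5461, -0.3143, 0.1721]
tcp_rot: [-2.514, -1.88, 0.001]
wrist_force: [1.3, -0.5, -2.4]
grip_width: 0.0117
```

Request:
{"name": "apply_moves", "arguments": {
  "series": [
    [[0,0,-0.03],0],
    [[0,0,0],0],
    [[0,0,0],0],
    [[0,0,0],0]
  ]
}}

```text
time_s: 7.5
tcp_pos: [0.5455, -0.314, 0.199]
tcp_rot: [-2.512, -1.879, 0.002]
wrist_force: [0.2, -0.5, -2.7]
grip_width: 0.0111
```

```bash
cat > hand.py <<'E'
from h import *
np.set_printoptions(precision=4,suppress=True)
def hand(png):
    s=telemetry.sense();print(s["tcp_pos"],s["wrist_force"],s["grip_width"])
    p,d=snapshot("wrist");cv2.imwrite(png,p[:,:,::-1]);W=cloud("wrist",d,s)
    M=R.from_rotvec(s["tcp_rot"]).as_matrix();Tt=(W-s["tcp_pos"])@M   # tool coords
    for x in nets.outline_of("wrist","tube_plate")[:2]:
        q=Tt[x["pixels"]];q=q[np.isfinite(q[:,0])];q=q[np.abs(q[:,0])<.2];q=q[np.abs(q[:,2])<.1]
        if len(q)<500: continue
        med=np.median(q[(q[:,2]>.005)][:,2]); z=q[np.abs(q[:,2]-med)<.003]
        A=np.c_[z[:,:2],np.ones(len(z))];co=np.linalg.lstsq(A,z[:,2],rcond=None)[0]
        print(x["confidence"],x["bbox"],"top z",med,"tilt",co,cv2.minAreaRect(z[:,:2].astype(np.float32)*1000),"xmax",z[:,0].max(),"y",z[:,1].min(),z[:,1].max())
    plan([.5853,.0676,.2],-14.9,10,s)
E
python3 -c "from hand import *;hand('pics/w4.png')"
```

```text
[ 0.5455 -0.314   0.199 ] [ 0.1682 -0.4815 -2.7156] 0.01108375593338965
0.73 [161.6, 85.3, 395.8, 377.4] top z 0.023046328210891663 tilt [ 0.0004 -0.0005  0.0231] ((0.755859375, -0.6489982604980469), (149.03517150878906, 100.86615753173828), 0.16200385987758636) xmax 0.0752344852970737 y -0.05105127604624125 0.049966020601628656
z axis [-0.0038  0.0027 -1.    ] cur jaw -16.41 turn world 1.51 j [-0.63  0.38  1.43 -0.    1.34 -0.35]
[[0.0377, -0.007, -0.0], np.float64(-0.2)]
[[0.0377, -0.0068, -0.0], np.float64(-0.1)]
[[0.0378, -0.0068, -0.0], np.float64(-0.2)]
[[0.0378, -0.0066, -0.0], np.float64(-0.1)]
[[0.0378, -0.0066, -0.0], np.float64(-0.2)]
[[0.0378, -0.0064, -0.0], np.float64(-0.1)]
[[0.0378, -0.0064, -0.0], np.float64(-0.2)]
[[0.0379, -0.0062, -0.0], np.float64(-0.1)]
[[0.0379, -0.0062, -0.0], np.float64(-0.2)]
[[0.0379, -0.006, -0.0], np.float64(-0.1)]
```

View pics/w4.png

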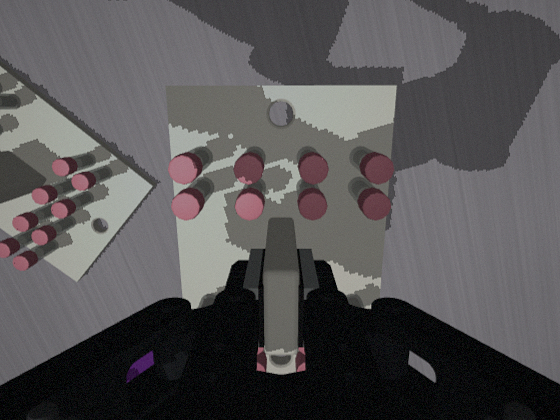

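The plate is held level and centred in the jaws: it is within 1 mm, its yaw is within 0.2°, and its underside is 31 mm below the TCP. Now I'll carry it to above the pins.

Request:
{"name": "apply_moves", "arguments": {
  "series": [
    [[0.03,-0.006,0],-0.2],
    [[0.038,-0.007,0],-0.1],
    [[0.038,-0.007,0],-0.2],
    [[0.038,-0.007,0],-0.1],
    [[0.038,-0.007,0],-0.2]
  ]
}}

```text
time_s: 8.1
tcp_pos: [0.5639, -0.129, 0.1997]
tcp_rot: [-2.501, -1.897, 0.002]
wrist_force: [1.0, -0.5, -2.6]
grip_width: 0.0114
```

Request:
{"name": "apply_moves", "arguments": {
  "series": [
    [[0.038,-0.007,0],-0.1],
    [[0.038,-0.006,0],-0.2],
    [[0.038,-0.006,0],-0.1],
    [[0.038,-0.006,0],-0.2],
    [[0.03,-0.005,0],-0.1]
  ]
}}

```text
time_s: 8.6
tcp_pos: [0.5831, 0.0551, 0.1997]
tcp_rot: [-2.488, -1.914, 0.003]
wrist_force: [1.1, -0.4, -3.3]
grip_width: 0.0115
```

Request:
{"name": "apply_moves", "arguments": {
  "series": [
    [[0.014,-0.003,0],0],
    [[0,0,0],0],
    [[0,0,0],0],
    [[0,0,0],0]
  ]
}}

```text
time_s: 9.0
tcp_pos: [0.5844, 0.0656, 0.2009]
tcp_rot: [2.492, 1.912, -0.002]
wrist_force: [0.6, 0.7, -3.1]
grip_width: 0.0112
```

```bash
python3 -c "from hand import *;hand('pics/w5.png')
p,d=snapshot('scene');cv2.imwrite('pics/s5.png',cv2.resize(p[170:330,200:440],None,fx=3,fy=3)[:,:,::-1])"
```

```text
[0.5844 0.0656 0.2009] [ 0.6308  0.6727 -3.0753] 0.011150409428817636
0.95 [163.1, 87.2, 394.6, 375.6] top z 0.02303583799375457 tilt [ 0.0004 -0.0004  0.0231] ((0.7173538208007812, -0.5037727355957031), (148.96987915039062, 100.85002136230469), 0.0874924585223198) xmax 0.07524135598995686 y -0.050872747257231246 0.0500266954835288
z axis [-0.0007 -0.0011 -1.    ] cur jaw -14.99 turn world 0.09 j [-0.01  0.31  1.53 -0.    1.3   0.26]
[[0.0002, 0.0, 0.0001], np.float64(-0.0)]
[[0.0002, 0.0, 0.0001], np.float64(-0.0)]
[[0.0002, 0.0, 0.0001], np.float64(-0.0)]
[[0.0002, 0.0, 0.0001], np.float64(-0.0)]
[[0.0002, 0.0, 0.0001], np.float64(-0.0)]
[[0.0002, 0.0, 0.0001], np.float64(-0.0)]
[[0.0002, 0.0, 0.0001], np.float64(-0.0)]
[[0.0002, 0.0, 0.0001], np.float64(-0.0)]
[[0.0002, 0.0, 0.0001], np.float64(-0.0)]
[[0.0002, 0.0, 0.0001], np.float64(-0.1)]
```

View pics/w5.png

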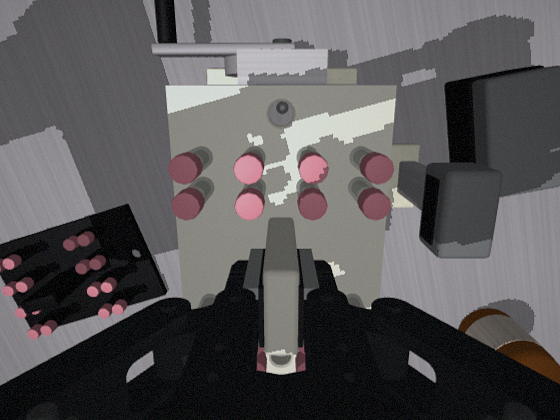

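View pics/s5.png

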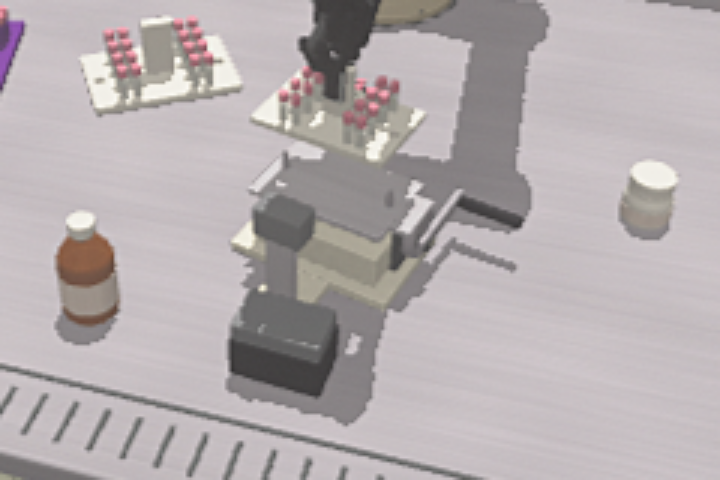

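The +y pin shows through the hole at about (282,108). I'll add a 2 mm correction, stop just above the pin tips, and use the view through the hole to fine-tune.

Request:
{"name": "apply_moves", "arguments": {
  "series": [
    [[0.002,0,0.02],0],
    [[0,0,0.02],0],
    [[0,0,0.015],0],
    [[0,0,0],0],
    [[0,0,0],0]
  ]
}}

```text
time_s: 9.65
tcp_pos: [0.5853, 0.0685, 0.1465]
tcp_rot: [2.492, 1.913, -0.0]
wrist_force: [0.3, -0.3, -2.8]
grip_width: 0.0113
```

```bash
cat > pin.py <<'E'
from hand import *
def pin(png):
    hand(png);s=telemetry.sense();p=cv2.imread(png)
    _,d=snapshot("wrist");W=cloud("wrist",d,s);M=R.from_rotvec(s["tcp_rot"]).as_matrix();Tt=(W-s["tcp_pos"])@M
    sub=Tt[85:140,250:315].reshape(-1,3);ok=np.isfinite(sub[:,0])
    hole=sub[ok&(sub[:,2]>.026)]; 
    print("hole interior n",len(hole))
    print("predicted hole centre px (top face)",proj("wrist",s["tcp_pos"]+M@[.0632,-.0004,.023],s))
    print("pin tip rel z",np.sort(hole[:,2])[:10]); t=hole[hole[:,2]<hole[:,2].min()+.003];print("pin tip tool xy",t.mean(0),len(t))
    cv2.imwrite(png.replace(".png","c.png"),cv2.resize(p[60:160,230:330],None,fx=6,fy=6,interpolation=cv2.INTER_CUBIC))
E
python3 -c "from pin import *;pin('pics/w6.png')"
```

```text
[0.5853 0.0685 0.1465] [ 0.2806 -0.2749 -2.7752] 0.011332839411836694
0.77 [1.7, 226.2, 142.6, 379.6] top z 0.08688603050771466 tilt [-0.0276 -0.0826  0.0683] ((-92.28398895263672, -195.2184600830078), (9.022130966186523, 17.073501586914062), 28.011415481567383) xmax -0.08863263721315094 y -0.20482438624921495 -0.18901764491836717
z axis [ 0.0001 -0.0002 -1.    ] cur jaw -14.96 turn world 0.06 j [-0.    0.35  1.61 -0.    1.18  0.26]
[[-0.0001, 0.0, -0.0053], np.float64(-0.0)]
[[-0.0001, 0.0, -0.0053], np.float64(-0.0)]
[[-0.0001, 0.0, -0.0053], np.float64(-0.0)]
[[-0.0001, 0.0, -0.0053], np.float64(-0.0)]
[[-0.0001, 0.0, -0.0053], np.float64(-0.0)]
[[-0.0001, 0.0, -0.0053], np.float64(-0.0)]
[[-0.0001, 0.0, -0.0053], np.float64(-0.0)]
[[-0.0001, 0.0, -0.0053], np.float64(-0.0)]
[[-0.0001, 0.0, -0.0053], np.float64(-0.0)]
[[-0.0001, 0.0, -0.0053], np.float64(-0.1)]
hole interior n 545
predicted hole centre px (top face) [280.5955 114.4714]
pin tip rel z [0.0261 0.0262 0.0265 0.0265 0.0266 0.027  0.0271 0.0275 0.0278 0.028 ]
pin tip tool xy [0.0603 0.0002 0.0274] 15
```

View pics/w6c.png

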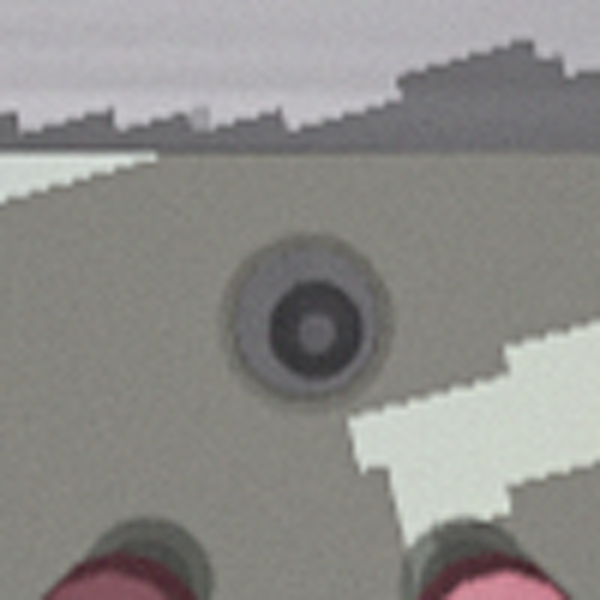

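```bash
python3 - <<'E'
from pin import *
s=telemetry.sense();M=R.from_rotvec(s["tcp_rot"]).as_matrix()
z=s["tcp_pos"][2];print(s["tcp_pos"])
f=lambda uv,zz:M.T@(ray("wrist",uv,zz,s)-s["tcp_pos"])
print("hole",f((230+307/6,60+320/6),z-.0231),"tip",f((230+315/6,60+330/6),.107))
E
```

```text
[0.586  0.0688 0.1475]
hole [ 0.0637 -0.0001  0.0231] tip [0.0625 0.0005 0.0406]
```

The pin is offset from the hole by about (-1.2, +0.6) mm in the tool frame, which agrees with the station fit. I'll correct that and descend slowly, watching the force.

Request:
{"name": "apply_moves", "arguments": {
  "series": [
    [[-0.0011,0.0005,0],0],
    [[0,0,0.004],0],
    [[0,0,0.004],0],
    [[0,0,0.004],0],
    [[0,0,0],0]
  ]
}}

```text
time_s: 10.3
tcp_pos: [0.5846, 0.0679, 0.1333]
tcp_rot: [-2.49, -1.914, 0.002]
wrist_force: [0.3, 0.1, -2.7]
grip_width: 0.0118
```

```bash
python3 -c "from pin import *;pin('pics/w7.png')" | grep -v '^\[\['
```

```text
[0.5846 0.0679 0.1333] [ 0.3153  0.1118 -2.7304] 0.011842668165017734
0.92 [164.5, 85.6, 395.1, 375.3] top z 0.02303391804116484 tilt [ 0.0004 -0.0004  0.0231] ((0.8245773315429688, -0.543243408203125), (148.8167266845703, 100.39325714111328), 0.07748069614171982) xmax 0.07522984756471168 y -0.05073182570363484 0.0497460499929203
0.61 [0.0, 227.5, 137.8, 383.1] top z 0.09172034239898864 tilt [0.0006 0.001  0.0921] ((-98.31866455078125, -182.38897705078125), (107.09896087646484, 51.790443420410156), 20.939964294433594) xmax -0.04469142548897089 y -0.21890600597551252 -0.1533333222624213
z axis [-0.0019 -0.0001 -1.    ] cur jaw -14.91 turn world 0.01 j [-0.    0.37  1.63 -0.    1.15  0.26]
hole interior n 536
predicted hole centre px (top face) [280.5971 114.4722]
pin tip rel z [0.0261 0.0261 0.0261 0.0262 0.0263 0.0263 0.0264 0.0264 0.0265 0.0265]
pin tip tool xy [0.0628 0.0004 0.0275] 82
```

View pics/w7c.png

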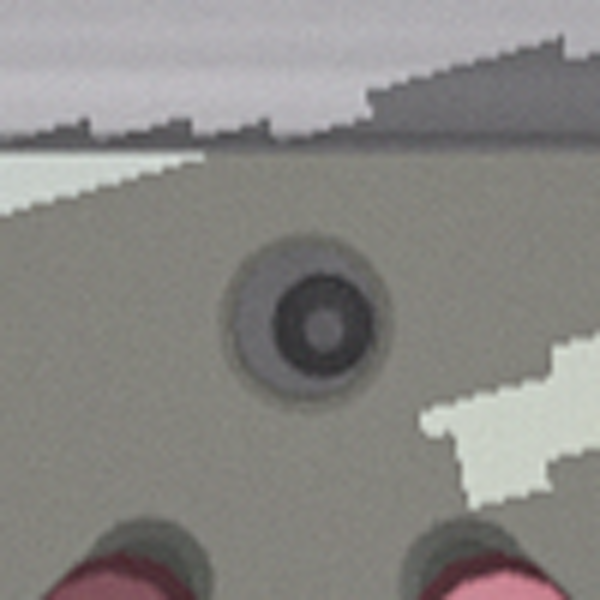

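Request:
{"name": "apply_moves", "arguments": {
  "series": [
    [[0,0,0],0],
    [[0,0,0],0]
  ]
}}

```text
time_s: 10.65
tcp_pos: [0.5854, 0.0679, 0.1344]
tcp_rot: [2.491, 1.914, 0.0]
wrist_force: [-0.0, 0.2, -3.1]
grip_width: 0.0116
```

```bash
python3 - <<'E'
from h import *
np.set_printoptions(precision=4,suppress=True)
for k in range(4):
    s=telemetry.sense();p,d=snapshot("wrist")
    c=p[60:160,230:330];g=cv2.cvtColor(c,cv2.COLOR_RGB2GRAY)
    cv2.imwrite(f"pics/w8_{k}.png",cv2.resize(c,None,fx=4,fy=4)[:,:,::-1])
    m=(g<75)[35:70,35:68];v,u=np.nonzero(m);print(s["time_s"],s["tcp_pos"],s["tcp_rot"],s["wrist_force"],"pin px",u.mean()+265,v.mean()+95,len(u))
E
```

```text
10.65 [0.5854 0.0679 0.1344] [2.4907 1.9142 0.0003] [-0.0419  0.226  -3.1268] pin px 281.5730337078652 114.08426966292134 178
10.7 [0.5854 0.0678 0.1344] [2.4908 1.9142 0.0003] [-0.3684  0.4363 -3.4755] pin px 281.5245901639344 114.02185792349727 183
10.75 [0.5854 0.0678 0.1344] [2.4907 1.9142 0.0003] [-0.3744 -0.2568 -3.2096] pin px 281.5081967213115 114.01092896174863 183
10.8 [0.5853 0.0678 0.1344] [2.4907 1.9142 0.0002] [-0.1038 -0.1813 -3.2678] pin px 281.60109289617486 113.97267759562841 183
```

View pics/w8_3.png

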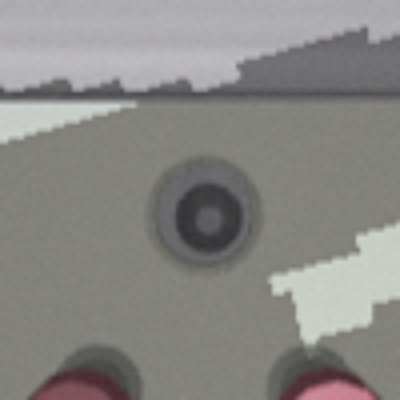

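After settling (about 0.3 s after a move) the pin is centred in the hole, at (281.5,114) against about (281,113.5). I'll lower the plate slowly.

Request:
{"name": "apply_moves", "arguments": {
  "series": [
    [[0,0,0.003],0],
    [[0,0,0.003],0],
    [[0,0,0],0],
    [[0,0,0],0],
    [[0,0,0],0]
  ]
}}

```text
time_s: 11.35
tcp_pos: [0.5853, 0.0678, 0.1283]
tcp_rot: [2.491, 1.914, 0.0]
wrist_force: [0.2, -0.1, -3.5]
grip_width: 0.0111
```

Request:
{"name": "apply_moves", "arguments": {
  "series": [
    [[0,0,0.003],0],
    [[0,0,0.003],0],
    [[0,0,0],0],
    [[0,0,0],0],
    [[0,0,0],0]
  ]
}}

```text
time_s: 11.85
tcp_pos: [0.5853, 0.0678, 0.1223]
tcp_rot: [2.491, 1.914, 0.0]
wrist_force: [0.4, 0.4, -2.2]
grip_width: 0.0115
```

Request:
{"name": "apply_moves", "arguments": {
  "series": [
    [[0,0,0.002],0],
    [[0,0,0.002],0],
    [[0,0,0],0],
    [[0,0,0],0],
    [[0,0,0],0]
  ]
}}

```text
time_s: 12.35
tcp_pos: [0.5853, 0.0678, 0.1183]
tcp_rot: [2.491, 1.914, 0.0]
wrist_force: [-0.9, 0.6, -2.7]
grip_width: 0.0115
```

```bash
python3 -c "from pin import *;pin('pics/w9.png')" | grep -v '^\[\['
```

```text
[0.5853 0.0678 0.1183] [-0.9024  0.5513 -2.7433] 0.01149905839359289
0.78 [163.7, 87.7, 395.1, 376.5] top z 0.02302955275146627 tilt [ 0.0005 -0.0003  0.023 ] ((1.2827377319335938, -0.5411720275878906), (147.913330078125, 100.84972381591797), 0.01492832601070404) xmax 0.07525090823266846 y -0.05094974634975605 0.04989905522505702
0.67 [1.3, 238.1, 125.1, 385.9] top z 0.08090933975152376 tilt [-0.0009  0.0007  0.0808] ((-77.44183349609375, -181.6822967529297), (41.883663177490234, 58.59035110473633), 72.60604858398438) xmax -0.04436449178894958 y -0.1996126481827973 -0.15480130933725725
z axis [ 0.0002 -0.0001 -1.    ] cur jaw -14.91 turn world 0.01 j [-0.    0.38  1.65 -0.    1.12  0.26]
hole interior n 271
predicted hole centre px (top face) [280.597  114.4721]
pin tip rel z [0.0263 0.0265 0.0269 0.0273 0.0274 0.0275 0.0277 0.028  0.0281 0.0286]
pin tip tool xy [0.0612 0.0013 0.0279] 15
```

View pics/w9.png

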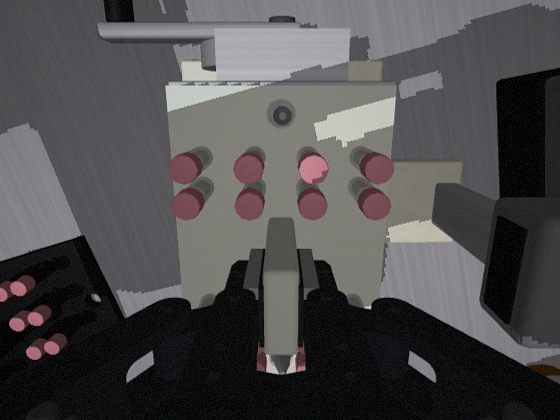

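Both pins are through with no side load, and about 2 mm remains to the bed.

Request:
{"name": "apply_moves", "arguments": {
  "series": [
    [[0,0,0.001],0],
    [[0,0,0],0],
    [[0,0,0],0]
  ]
}}

```text
time_s: 12.8
tcp_pos: [0.5852, 0.0679, 0.1172]
tcp_rot: [2.491, 1.914, -0.0]
wrist_force: [1.0, -0.1, -2.9]
grip_width: 0.0114
```

Request:
{"name": "apply_moves", "arguments": {
  "series": [
    [[0,0,0.001],0],
    [[0,0,0],0],
    [[0,0,0],0]
  ]
}}

```text
time_s: 13.1
tcp_pos: [0.5853, 0.0678, 0.1163]
tcp_rot: [2.491, 1.914, 0.0]
wrist_force: [-0.4, 0.6, -3.3]
grip_width: 0.0115
```

Request:
{"name": "apply_moves", "arguments": {
  "series": [
    [[0,0,0.0005],0],
    [[0,0,0],0],
    [[0,0,0],0]
  ]
}}

```text
time_s: 13.4
tcp_pos: [0.5853, 0.0678, 0.1162]
tcp_rot: [2.491, 1.914, 0.0]
wrist_force: [-1.3, 0.1, 1.3]
grip_width: 0.0117
```

The force changed sign, so the plate is resting on the bed. I'll release it.

Request:
{"name": "apply_moves", "arguments": {
  "series": [
    [[0,0,0],0],
    [[0,0,0],0],
    [[0,0,0],0],
    [[0,0,0],0],
    [[0,0,0],0]
  ],
  "fingers": 0.5,
  "newtons": 20
}}

```text
time_s: 13.9
tcp_pos: [0.5853, 0.0678, 0.1158]
tcp_rot: [2.491, 1.914, 0.0]
wrist_force: [0.3, -0.1, 0.6]
grip_width: 0.064
```

Request:
{"name": "apply_moves", "arguments": {
  "series": [
    [[0,0,0],0],
    [[0,0,0],0],
    [[0,0,0],0]
  ],
  "fingers": 1
}}

```text
time_s: 14.2
tcp_pos: [0.5853, 0.0678, 0.1158]
tcp_rot: [2.491, 1.914, -0.0]
wrist_force: [0.4, -0.0, -0.7]
grip_width: 0.0857
```

Request:
{"name": "apply_moves", "arguments": {
  "series": [
    [[0,0,-0.01],0],
    [[0,0,-0.03],0],
    [[0,0,-0.05],0],
    [[0,0,-0.05],0],
    [[0,0,-0.03],0]
  ]
}}

```text
time_s: 14.7
tcp_pos: [0.5865, 0.0679, 0.2911]
tcp_rot: [2.487, 1.912, 0.009]
wrist_force: [1.2, -0.2, -0.5]
grip_width: 0.0853
```

Request:
{"name": "apply_moves", "arguments": {
  "series": [
    [[0,0,0],0],
    [[0,0,0],0],
    [[0,0,0],0]
  ]
}}

```text
time_s: 15.0
tcp_pos: [0.5844, 0.0678, 0.2846]
tcp_rot: [-2.49, -1.913, 0.003]
wrist_force: [0.1, 0.3, -0.7]
grip_width: 0.0855
```

```bash
python3 - <<'E'
from h import *
np.set_printoptions(precision=4,suppress=True)
s=telemetry.sense();p,d=snapshot("wrist");cv2.imwrite("pics/w10.png",p[:,:,::-1]);W=cloud("wrist",d,s);print(s["tcp_pos"])
for x in nets.outline_of("wrist","tube_plate")[:3]:
    q=W[x["pixels"]];q=q[np.isfinite(q[:,0])];z=q[np.abs(q[:,2]-.093)<.004]
    print(x["confidence"],x["bbox"])
    if len(z)>500:
        co=np.linalg.lstsq(np.c_[z[:,:2]-z[:,:2].mean(0),np.ones(len(z))],z[:,2],rcond=None)[0]
        print(cv2.minAreaRect(z[:,:2].astype(np.float32)*1000),"tilt,z",co)
for x in nets.outline_of("wrist","cam_lever")[:2]:
    q=W[x["pixels"]];q=q[np.isfinite(q[:,0])];print(x["confidence"],x["bbox"],np.median(q,0))
E
```

```text
[0.5844 0.0678 0.2846]
0.96 [45.7, 186.9, 189.3, 293.6]
0.9 [222.2, 95.9, 340.9, 256.0]
((584.8226318359375, 67.67637634277344), (149.8297882080078, 100.2181167602539), 75.05176544189453) tilt,z [ 0.0006 -0.0004  0.0933]
0.61 [77.4, 377.7, 188.6, 412.9]
0.73 [183.4, 0.0, 292.9, 85.5] [0.5442 0.1895 0.0575]
0.37 [222.6, 95.7, 341.2, 257.8] [0.5871 0.0759 0.0935]
```

View pics/w10.png

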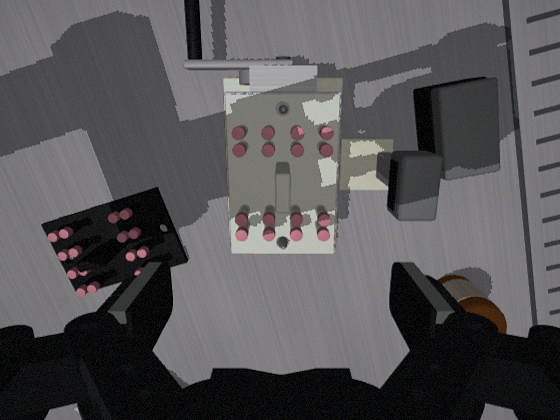

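The plate lies flat at (0.585,0.068) with its top at z 0.093, both pins show in the holes, and the lever is down. Next I'll go above the crossbar.

```bash
python3 - <<'E'
from h import *
plan([.542,.2335,.14],-14.9,5)
E
```

```text
z axis [-3.2e-03 -1.0e-04 -1.0e+00] cur jaw -14.92 turn world 0.02 j [-0.    0.27  1.38 -0.    1.49  0.26]
[[0.0299, -0.0167, 0.0289], np.float64(-0.0)]
[[0.0299, -0.0167, 0.0289], np.float64(-0.0)]
[[0.0299, -0.0167, 0.0289], np.float64(-0.0)]
[[0.0299, -0.0167, 0.0289], np.float64(-0.0)]
[[0.0299, -0.0167, 0.0289], np.float64(-0.0)]
```

Request:
{"name": "apply_moves", "arguments": {
  "series": [
    [[0.03,-0.017,0],0],
    [[0.03,-0.017,0],0],
    [[0.03,-0.017,0.01],0],
    [[0.03,-0.017,0.03],0],
    [[0.03,-0.016,0.03],0]
  ]
}}

```text
time_s: 15.65
tcp_pos: [0.5423, 0.2357, 0.2147]
tcp_rot: [2.491, 1.914, 0.001]
wrist_force: [1.0, -0.1, -0.5]
grip_width: 0.0853
```

Request:
{"name": "apply_moves", "arguments": {
  "series": [
    [[0,0,0.04],0],
    [[0,0,0.03],0],
    [[0,0,0],0],
    [[0,0,0],0],
    [[0,0,0],0]
  ]
}}

```text
time_s: 16.15
tcp_pos: [0.5442, 0.2346, 0.1475]
tcp_rot: [2.49, 1.913, 0.005]
wrist_force: [0.0, 0.9, 0.7]
grip_width: 0.0853
```

```bash
python3 - <<'E'
from h import *
np.set_printoptions(precision=4,suppress=True)
s=telemetry.sense();p,d=snapshot("wrist");cv2.imwrite("pics/w11.png",p[:,:,::-1]);W=cloud("wrist",d,s);print(s["tcp_pos"])
for x in nets.outline_of("wrist","lever_grip")[:2]:
    q=W[x["pixels"]];q=q[np.isfinite(q[:,0])];print(x["confidence"],x["bbox"],np.median(q,0))
y=np.radians(75.1);ey=np.array([np.cos(y),np.sin(y)]);ex=np.array([ey[1],-ey[0]])
q=W.reshape(-1,3);q=q[np.isfinite(q[:,0])&(np.abs(q[:,2]-.05)<.012)]
L=np.c_[(q[:,:2]-[.5853,.0676])@ex,(q[:,:2]-[.5853,.0676])@ey,q[:,2]]
L=L[(L[:,1]>.125)&(L[:,1]<.18)&(np.abs(L[:,0]+.085)<.02)]
print("bar station frame",len(L),np.median(L,0),L.min(0),L.max(0))
plan([.542,.2335,.031],-14.9,5,s)
E
```

```text
[0.5442 0.2346 0.1475]
0.93 [260.6, 165.3, 404.6, 312.4] [0.5522 0.1869 0.0568]
bar station frame 1630 [-0.0852  0.1542  0.0559] [-0.092   0.1252  0.0463] [-0.0784  0.18    0.0588]
z axis [ 0.0031  0.0008 -1.    ] cur jaw -14.94 turn world 0.04 j [ 0.29  0.36  1.6  -0.    1.18  0.55]
[[-0.0004, -0.0004, 0.0233], np.float64(-0.0)]
[[-0.0004, -0.0004, 0.0233], np.float64(-0.0)]
[[-0.0004, -0.0004, 0.0233], np.float64(-0.0)]
[[-0.0004, -0.0004, 0.0233], np.float64(-0.0)]
[[-0.0004, -0.0004, 0.0233], np.float64(-0.0)]
```

View pics/w11.png

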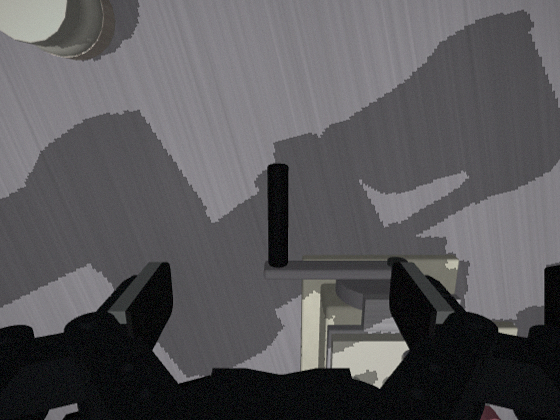

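The bar runs along (278,165–262) in this view, between the jaws, and its station x is -85 mm as expected. I'll descend and grip it.

Request:
{"name": "apply_moves", "arguments": {
  "series": [
    [[0,-0.001,0.03],0],
    [[0,0,0.03],0],
    [[0,0,0.03],0],
    [[0,0,0.02],0],
    [[0,0,0.006],0]
  ]
}}

```text
time_s: 16.75
tcp_pos: [0.5412, 0.2342, 0.0288]
tcp_rot: [-2.491, -1.913, 0.003]
wrist_force: [-0.0, 0.5, 0.3]
grip_width: 0.0857
```

Request:
{"name": "apply_moves", "arguments": {
  "series": [
    [[0,0,0],0],
    [[0,0,0],0],
    [[0,0,0],0],
    [[0,0,0],0]
  ]
}}

```text
time_s: 17.15
tcp_pos: [0.5426, 0.2349, 0.0311]
tcp_rot: [2.49, 1.914, 0.004]
wrist_force: [-0.8, -0.6, 0.3]
grip_width: 0.0854
```

Request:
{"name": "apply_moves", "arguments": {
  "series": [
    [[0,0,0],0],
    [[0,0,0],0],
    [[0,0,0],0],
    [[0,0,0],0],
    [[0,0,0],0]
  ],
  "fingers": -1,
  "newtons": 25
}}

```text
time_s: 17.65
tcp_pos: [0.5423, 0.2345, 0.0298]
tcp_rot: [2.49, 1.914, 0.001]
wrist_force: [3.7, -3.0, 0.0]
grip_width: 0.0133
```

Request:
{"name": "apply_moves", "arguments": {
  "series": [
    [[0,0,0],0],
    [[0,0,0],0],
    [[0,0,0],0],
    [[0,0,0],0],
    [[0,0,0],0]
  ]
}}

```text
time_s: 18.15
tcp_pos: [0.5423, 0.2345, 0.0299]
tcp_rot: [2.49, 1.914, 0.001]
wrist_force: [2.7, -0.9, -1.1]
grip_width: 0.0128
```

The bar is gripped (12.8 mm opening). Now I'll swing it along the arc of radius 85 mm.

```bash
python3 - <<'E'
import numpy as np
t=np.radians(np.arange(0,95,5)); x=-85*np.cos(t);z=85*np.sin(t)
X=np.round(x,0);Z=np.round(z,0)
print([[float(a),float(-b)] for a,b in zip(np.diff(X),np.diff(Z))])
E
```

```text
[[0.0, -7.0], [1.0, -8.0], [2.0, -7.0], [2.0, -7.0], [3.0, -7.0], [3.0, -6.0], [4.0, -7.0], [5.0, -6.0], [5.0, -5.0], [5.0, -5.0], [6.0, -5.0], [6.0, -4.0], [7.0, -3.0], [7.0, -3.0], [7.0, -2.0], [7.0, -2.0], [8.0, -1.0], [7.0, -0.0]]
```

Request:
{"name": "apply_moves", "arguments": {
  "series": [
    [[0,0,-0.007],0],
    [[0,0.001,-0.008],0],
    [[0,0.002,-0.007],0],
    [[0,0.002,-0.007],0],
    [[0,0,0],0]
  ]
}}

```text
time_s: 18.65
tcp_pos: [0.5464, 0.2334, 0.0591]
tcp_rot: [-2.491, -1.914, 0.001]
wrist_force: [2.6, 0.2, -5.7]
grip_width: 0.0132
```

```bash
python3 - <<'E'
from h import *
s=telemetry.sense();print(s["wrist_force"].round(1),s["wrist_torque"].round(2))
p,d=snapshot("scene");cv2.imwrite('pics/s12.png',cv2.resize(p[170:330,200:440],None,fx=3,fy=3)[:,:,::-1])
E
```

```text
[ 2.6  0.2 -5.7] [ 0.05 -0.28  0.02]
```

View pics/s12.png

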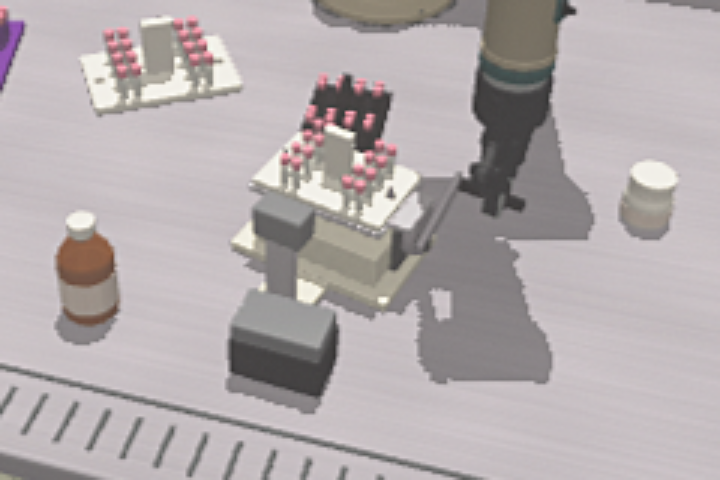

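The lever is rising with the gripper (about 20°) and the forces are low. I'll carry on along the arc.

Request:
{"name": "apply_moves", "arguments": {
  "series": [
    [[0,0.003,-0.007],0],
    [[0,0.003,-0.006],0],
    [[0,0.004,-0.007],0],
    [[0,0.005,-0.006],0],
    [[0,0.005,-0.005],0]
  ]
}}

```text
time_s: 19.2
tcp_pos: [0.5621, 0.2292, 0.0901]
tcp_rot: [-2.487, -1.91, 0.009]
wrist_force: [-9.1, 5.4, -1.6]
grip_width: 0.0131
```

Request:
{"name": "apply_moves", "arguments": {
  "series": [
    [[0,0.005,-0.005],0],
    [[0,0.006,-0.005],0],
    [[0,0.006,-0.004],0],
    [[0,0.007,-0.003],0],
    [[0,0,0],0]
  ]
}}

```text
time_s: 19.7
tcp_pos: [0.5826, 0.2238, 0.1097]
tcp_rot: [-2.484, -1.907, 0.013]
wrist_force: [-15.3, 5.3, 13.4]
grip_width: 0.013
```

Request:
{"name": "apply_moves", "arguments": {
  "series": [
    [[0,0.007,-0.003],0],
    [[0,0.007,-0.002],0],
    [[0,0.007,-0.002],0],
    [[0,0.008,-0.001],0],
    [[0,0.007,0],0]
  ]
}}

```text
time_s: 20.2
tcp_pos: [0.6214, 0.2136, 0.1191]
tcp_rot: [-2.488, -1.913, 0.003]
wrist_force: [-10.1, 1.7, 12.9]
grip_width: 0.0132
```

Request:
{"name": "apply_moves", "arguments": {
  "series": [
    [[0,0,0],0],
    [[0,0,0],0],
    [[0,0,0],0],
    [[0,0,0],0],
    [[0,0,0],0]
  ]
}}

```text
time_s: 20.7
tcp_pos: [0.6227, 0.2132, 0.119]
tcp_rot: [-2.49, -1.914, -0.001]
wrist_force: [-6.6, 1.2, 10.7]
grip_width: 0.013
```

```bash
cat > lev.py <<'E'
from h import *
np.set_printoptions(precision=4,suppress=True)
def lev(tag):
    s=telemetry.sense();print(s["wrist_force"].round(1),s["grip_width"])
    y=np.radians(75.1);ey=np.array([np.cos(y),np.sin(y)]);ex=np.array([ey[1],-ey[0]])
    r=s["tcp_pos"]-[.5853,.0676,0];print("tcp station frame",r[:2]@ex,r[:2]@ey,r[2],"angle est",np.degrees(np.arctan2(r[2]+.019-.05,-(r[:2]@ex))))
    p,d=snapshot("scene");cv2.imwrite(f'pics/s{tag}.png',cv2.resize(p[170:330,200:440],None,fx=3,fy=3)[:,:,::-1])
    p,d=snapshot("wrist");cv2.imwrite(f'pics/w{tag}.png',p[:,:,::-1]);W=cloud("wrist",d,s)
    p2,d2=snapshot("top");cv2.imwrite(f'pics/t{tag}.png',p2[:,:,::-1])
    for cam,WW in(("wrist",W),("top",cloud("top",d2))):
      for x in nets.outline_of(cam,"tube_plate")[:4]:
        q=WW[x["pixels"]];q=q[np.isfinite(q[:,0])];z=q[np.abs(q[:,2]-.105)<.008]
        if len(z)>150:
            co=np.linalg.lstsq(np.c_[z[:,:2]-z[:,:2].mean(0),np.ones(len(z))],z[:,2],rcond=None)[0]
            print(cam,len(z),cv2.minAreaRect(z[:,:2].astype(np.float32)*1000),"tilt,z",co,np.median(z[:,2]))
    q=W.reshape(-1,3);q=q[np.isfinite(q[:,0])]
    L=np.c_[(q[:,:2]-[.5853,.0676])@ex,(q[:,:2]-[.5853,.0676])@ey,q[:,2]]
    b=L[(L[:,1]>.165)&(L[:,1]<.178)&(L[:,2]>.1)&(L[:,2]<.16)&(np.abs(L[:,0])<.03)]
    if len(b): print("bar end",len(b),np.median(b,0),b[:,2].max())
E
python3 -c "from lev import *;lev('13')"
```

```text
[-6.6  1.2 10.7] 0.01297646235552221
tcp station frame -0.0013233998749803758 0.15032158716504923 0.11898728482900697 angle est 89.13829014623195
top 1416 ((585.9644775390625, 70.12506103515625), (152.79592895507812, 102.02469635009766), 75.79849243164062) tilt,z [ 0.0002 -0.0002  0.1073] 0.1074085094306021
bar end 1302 [-0.002   0.1716  0.1412] 0.14406996900000546
```

View pics/s13.png

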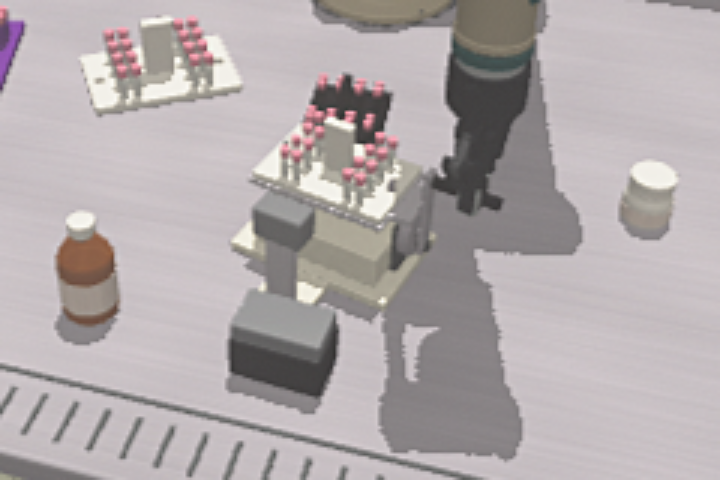

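View pics/w13.png

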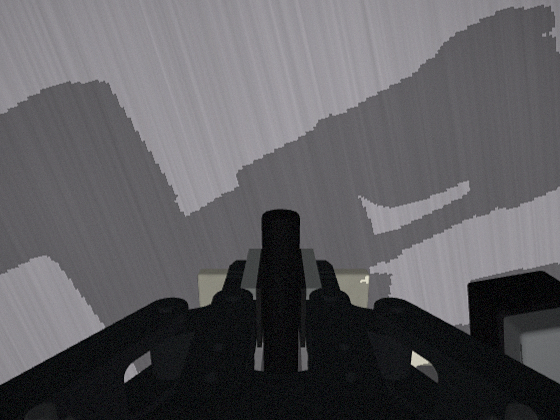

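The lever stands at about 88–89°, the plate top is at z 0.1074, level, so the underside is at about 0.0994. I'll ease 2 mm upward to relieve the downward push and recheck.

Request:
{"name": "apply_moves", "arguments": {
  "series": [
    [[0,0.001,-0.002],0],
    [[0,0,0],0],
    [[0,0,0],0],
    [[0,0,0],0],
    [[0,0,0],0]
  ]
}}

```text
time_s: 21.45
tcp_pos: [0.6225, 0.2132, 0.1191]
tcp_rot: [-2.488, -1.913, 0.003]
wrist_force: [-6.3, 2.5, 4.2]
grip_width: 0.013
```

Request:
{"name": "apply_moves", "arguments": {
  "series": [
    [[0,0,0],0],
    [[0,0,0],0],
    [[0,0,0],0],
    [[0,0,0],0],
    [[0,0,0],0]
  ]
}}

```text
time_s: 21.95
tcp_pos: [0.6225, 0.2132, 0.1191]
tcp_rot: [-2.488, -1.913, 0.003]
wrist_force: [-6.6, 3.0, 4.1]
grip_width: 0.0129
```

```bash
python3 -c "
from lev import *
lev('14')
W=cloud('top',snapshot('top')[1])
for t in('bottle','pot','tip_box'):
  r=nets.outline_of('top',t)[0];q=W[r['pixels']];print(t,np.round(r['bbox']),np.nanmedian(q,0))
p=cv2.imread('pics/t14.png')[140:240,170:300];cv2.imwrite('pics/t14c.png',cv2.resize(p,None,fx=6,fy=6,interpolation=cv2.INTER_CUBIC))"
```

```text
[-6.6  3.   4.1] 0.01292163605577299
tcp station frame -0.0014628758782297552 0.15026745061697444 0.11912095785378154 angle est 89.04893322159434
top 1450 ((586.0355224609375, 70.21231842041016), (154.30313110351562, 104.42700958251953), 75.40629577636719) tilt,z [-0.      0.0036  0.1071] 0.10723487533782583
bar end 1303 [-0.002   0.1716  0.1412] 0.14379206956228469
bottle [307. 137. 323. 159.] [ 0.742  -0.1494  0.0842]
pot [127. 248. 135. 259.] [0.4342 0.4124 0.0588]
tip_box [230. 131. 260. 154.] [0.7653 0.0597 0.0651]
```

View pics/t14c.png

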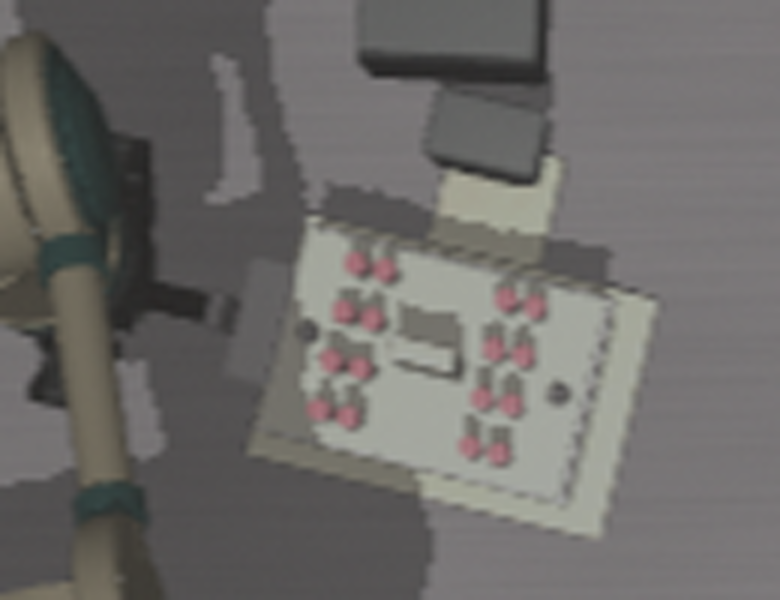

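The checks are consistent. The pot's shifted reading comes from the arm partly hiding it in the top view; in the scene picture it has not moved. I'm handing in now.

```bash
python3 -c "
from workcell import robot
print(robot.finish_job())"
```

```text
the job is handed in; nothing more can be done
None
```

The tube plate is seated on the lift bed and the cam lever is up with the gripper still holding it. The job was handed in at about 22 s of the 53 s allowed, and no verdict is reported.

**Plate:** I picked up the small white plate by its fin and checked its hole against the pin through the wrist camera. I then lowered it over both pins until the wrist force reversed, and let go with the lever down. It then read flat, with its top at z 0.093, about 0.5 mm from the bed centre I had measured.

**Lever:** I swung it up by the crossbar. The last check puts it at about 89°, gripped at 13 mm opening, with about 8 N on the wrist and the reading steady.

**Raised plate:** Its top is at z 0.107 (underside about 0.099).

**Checks that disagreed:**
- **Plate position, top camera:** at full lift it reads about 2.5 mm off in y, close to that camera's calibration error. The pins show in the holes.
- **Plate tilt, top camera:** it read 0.0036 in the last picture and about 0 in the one before.
- **Plate, wrist camera:** it could not see the plate in the final pose.
- **Pot:** its top-view reading shifted because the arm partly hides it. The scene view after the swing, before a last 2 mm adjustment, shows it in its starting place. The bottle and tip box read within 2 mm of their starts.

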